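# Bring a water-pump pulley's high spot to the dial gauge

## Robot

A 6-joint arm with a two-finger parallel gripper is mounted at the origin on the work surface. World frame = base frame: x ahead of the robot, y to its left, z up, the work surface at z = 0. Lengths are in m, angles in degrees, forces in N, time in s.
With the tool pointing down it reaches from about 0.375 to 0.9 m from the base axis. Payload 3.1 kg.
Tool frame: the origin (TCP) lies at the very end of the fingers, on their centre line; the grasp point (between the pads) lies 19 mm behind it (bot.hold_point_z is the z of the grasp point in the tool frame, in m); z points along the fingers, y is the direction in which the jaws open and shut (so a half turn about z gives the same grasp; the last joint's range is limited). The gripper opens to 87 mm and grips with 3 to 60 N. Pads are 19 mm wide; open, the fingers measure 117 mm over their backs; the gripper's body (75 mm by 190 mm) begins 51 mm behind the grasp point.
Start: joints at [63.742, 30.224, 82.088, -0, 67.689, -10.227], TCP at [0.173, 0.601, 0.223] pointing down, gripper open.
Joint ranges: [-176.69, 176.69], [-43.24, 126.21], [12.49, 139.97], [-82, 262], [0, 151.66], [-163.58, 163.58]. Speed limits (degrees/s): [159.86, 159.86, 180, 180, 180, 180].

## Interface

Orientations are given as a 3x3 rotation matrix whose columns are the frame's x, y, z axes.
In Python, from rig import bot gives the robot as it stands.
- The arm moves only by the tool servo_tool, never from a script. Its argument "increments" is a list of rows, each a list of 3 entries, a list of its own where there are three numbers: the closure, from 0 (fully open) to 1 (shut), then the shift along the tool's x, y, z in mm, then the turn about the tool's z in degrees. In form: [[claw, [x, y, z], turn], ...]. A call has 1 to 5 rows; each row shifts and turns the commanded pose from where the row before left it, along the tool's axes as they then stand; what a row does not reach is not made up. A row lasts 1/8 s, in which the tool goes at most 62.5 mm and 10.7 degrees, less where a joint would pass 70% of its speed; a pose out of reach is approached as far as the arm can. A call with a gripper value outside its range is refused whole. The fingers move at their own pace and stop on an object; the grip force is fixed at half the most. Time passes only in rows, so rows that do not move let the fingers close. It gives the time, the measured TCP pose, the force and the opening at its end, in the units of the state.
- bot.read_state(): the state, without advancing time (a new reading comes with each control period).
- bot.capture(name): name is "scene" or "top"; returns (picture, depth): 384x512x3 uint8, blue, green, red; 384x512 float32, m along the optical axis (not along the pixel's ray), 0 where there is no reading.
- bot.camera_info(name): a dict with "K" (3x3 intrinsics, pixels), "distortion" ([k1, k2, p1, p2, k3] as OpenCV has them; the pictures are not rectified), "R" (3x3) and "t" (3): a world point X has camera coordinates R X + t. Camera axes: x right, y down, z forward; pixel columns grow to the right and rows downward; lengths in m; the calibration is good to about 2 mm. A picture is of the moment at which its call begins. camera_info takes no time and is no camera call.
- bot.hand_in(): hands the job in, once; it reports no verdict.
Trained networks look in the newest picture that a camera, given by its name, has taken for a name from the list of things; names that differ only in an ending like _2 or _b are one class to them, and where a whole thing is asked for, a point or a joint stands for the part that bears it (a point fixed in the world has none). Each returns a list of dicts, best first, with "p" (0 to 1); they miss things now and then, are a little off and sometimes report something else, mostly with a low value. They report only what shows in the picture. A call takes as long as a camera call.
- bot.find_in(camera, thing): "bbox" ([left, top, right, bottom] in pixels, round what is visible of it).
- bot.trace(camera, thing): "region" (384x512 bool, what is visible of it) and "bbox" ([left, top, right, bottom] in pixels, round what is visible of it).
The state is a dict: "time_s": time; "joint_positions": joint angles; "qvel": joint speeds; "tau": joint torques, N m; "position": TCP position; "tcp_rot": TCP orientation; "force": force on the tool from outside, world axes, zero at the start; "moment": the same for the moment, N m; "opening": opening from 0.0 (shut) to 1.0 (fully open).
Only numpy, scipy, OpenCV 4.12 (cv2) and the standard library are available. Lean on these libraries where they do the work, as an engineer would, in place of code of your own. Each camera call takes 0.05 s, during which the arm holds its last target.

## Task

This pump pulley runs out of true. Slide the dial gauge up to its rim until the plunger is pushed in 10 mm or so, half of its travel, then turn the pulley by its crank knob to find the high spot and leave it standing with the high spot right at the plunger, where the rim pushes it in the furthest. Let go of everything; never run the plunger to the end of its travel, and leave the other things on the bench alone.

Things in the scene. Friction and masses are not known exactly. Their poses are not given: they have to be found in the camera images.
- fixture: run-out fixture, a grey steel plate 160 mm (x) by 400 mm (y) by 18 mm thick, fixed to the bench, carrying an aluminium water pump casting at one end and a dial gauge on two rods at the other. Origin on the bench exactly under the pump spindle's upright axis; z up; +y points along the plate from the spindle towards the gauge. The plate runs from y = -90 to +310 mm
- spindle (a joint): pump spindle, turning freely both ways about the upright axis with a light drag (about 0.06 N m) and staying where it is left; rad, counterclockwise from above is positive. At 0 the crank knob lies on the fixture's +x side.
- pulley_centre (a point): point on the spindle axis level with the top of the steel pulley on it, 78 mm above the bench. The rim is 110 mm across and 26 mm tall (52 to 78 mm up) and sits 3 mm off the axis, so its surface at the plunger is 52 to 58 mm from the axis and swings once per turn, like a sine. On which side the high spot lies is unknown, has nothing to do with the crank and differs every time
- knob_grip (a point): black crank knob on the pulley's crank arm: an upright cylinder 16 mm in diameter, from 92 to 134 mm above the bench, 38 mm from the spindle axis, spinning freely on its pin. This point is on its axis, 116 mm above the bench
- carriage (a joint): slide of the gauge carriage along the rods; m, 0 is farthest from the pulley and it grows as the gauge moves to the pulley (fixture -y), range 0 to 0.10. About 6 N of friction; stays where it is left. With the plunger out, its tip is 125 mm minus this value from the spindle axis
- post_grip (a point): dark upright steel post on the gauge carriage by which it is pushed and pulled: 20 mm (fixture x) by 14 mm (fixture y), top 100 mm above the bench, standing 140 mm behind the tip of the extended plunger. The dial's case (58 mm across, top 80 mm above the bench with its needle) ends 43 mm before the post's centre. This point is on the post's axis, 86 mm above the bench
- plunger (a joint): the gauge's sprung plunger; m, 0 is fully out, grows as it is pushed in, end of travel 0.020. Spring 1 N at 0 to 3 N at the end. It points along the fixture's -y, at the spindle axis, 65 mm above the bench
- plunger_tip (a point): outermost point of the plunger's 8 mm ball tip, 65 mm above the bench; moves with the carriage and the plunger. While it touches the rim, its distance from the spindle axis is the rim's radius there
- needle (a joint): black needle on the dial's white face, which looks up; rad, follows the plunger at 0.25 rad per mm (5 rad at full travel), turning clockwise from above as the plunger is pushed in. At 0 it points away from the pulley (fixture +y), at 2.5 rad the plunger is half in
- can: bystander: spray can 66 mm in diameter, 170 mm tall, standing; origin at the centre of its underside
- bearing: bystander: ball bearing, 52 mm outside, 24 mm bore, 16 mm thick, lying flat; origin at the centre of its underside
- wrench: bystander: open-ended wrench 180 mm long lying on the bench, along its x

How it is judged (in metres and radians):
On the way, in this order (a step that is already met when the one before it is completed fails the run):
1. the gauge is slid up so that the rim holds the plunger pushed in about half of its travel (8 to 12 mm of 20) (value of joint plunger between 0.008 and 0.012 m and y of plunger_tip in the frame of fixture between 0.0513 and 0.0585 m), for 0.2 s.
2. then the pulley is turned until its high spot is at the plunger (y of plunger_tip in the frame of fixture above 0.05765 m and value of joint plunger above 0.003 m), for 0.2 s.
At the end, for the whole second after the job is handed in: the pulley stands still with its high spot at the plunger: the plunger's tip rests on the rim at least 57.65 mm from the spindle axis (58 mm is the most), the plunger being pushed in 3 to 19.4 mm, and nothing is held (all of step 2 and y of plunger_tip in the frame of fixture below 0.0586 m and value of joint plunger below 0.0194 m and velocity of joint spindle between -0.05 and 0.05 rad/s); the robot touches nothing.
It fails at once if the plunger run to the end of its travel (beyond 19.4 of 20 mm) (value of joint plunger above 0.0194 m).
It fails at once if a bystander moved by more than 30 mm (distance of any of can, bearing, wrench from where it was at the start of the episode above 0.03 m).
It also fails if it takes over 58 s, if anything falls off the work surface, if the arm or the gripper's body presses on something with over 40 N, if the wrist force passes 120 N, or if a joint passes its speed limit or range.

## Working session

There is one attempt and no reset: what is moved stays moved. The work goes in short steps, Python scripts to look and compute and a tool call to move; the robot and the scene stay as the last step left them, time stands still between calls to the robot, and variables do not carry over. Pictures are saved under pics/ and viewed, and the job is handed in when it is done.

Besides the shell and the picture viewer there is one more tool, called as name(argument=value, ...) on one line, values as JSON. servo_tool: Moves the arm, as the interface text tells. Its arguments: {"type":"object","properties":{"increments":{"type":"array","items":{"type":"array"}}},"required":["increments"]}

```bash
mkdir -p pics; ls; python3 - <<'E'
from rig import bot
import cv2,numpy as np
for n in("scene","top"):
    p,d=bot.capture(n); cv2.imwrite(f"pics/{n}0.png",p); np.save(f"pics/{n}0.npy",d)
    i=bot.camera_info(n); print(n,{k:np.round(v,4).tolist() for k,v in i.items()})
    for t in("fixture","knob_grip","post_grip","can","bearing","wrench","plunger","needle","pulley_centre"):
        r=bot.find_in(n,t); print(t,[(np.round(x["bbox"]).tolist(),round(x["p"],2)) for x in r[:2]])
s=bot.read_state();print(s)
E
```

```text
pics
scene {'K': [[401.5754, 0.0, 258.4633], [0.0, 401.5754, 196.3043], [0.0, 0.0, 1.0]], 'distortion': [-0.0529, 0.0, 0.0, 0.0, 0.0], 'R': [[0.8183, 0.5748, -0.009], [0.3352, -0.4899, -0.8048], [-0.467, 0.6555, -0.5935]], 't': [-0.4173, -0.1026, 1.5172]}
fixture [([211.0, 175.0, 326.0, 263.0], 0.7)]
knob_grip [([260.0, 194.0, 262.0, 212.0], 0.56)]
post_grip [([271.0, 175.0, 301.0, 210.0], 0.95)]
can [([340.0, 124.0, 357.0, 174.0], 0.62)]
bearing [([153.0, 279.0, 173.0, 297.0], 0.82)]
wrench [([157.0, 321.0, 234.0, 344.0], 0.94), ([211.0, 176.0, 326.0, 262.0], 0.18)]
plunger []
needle [([271.0, 177.0, 303.0, 211.0], 0.21)]
pulley_centre [([211.0, 173.0, 325.0, 264.0], 0.63)]
top {'K': [[464.2068, 0.0, 253.431], [0.0, 464.2068, 190.6886], [0.0, 0.0, 1.0]], 'distortion': [-0.1708, 0.0, 0.0, 0.0, 0.0], 'R': [[-0.0212, -0.9998, 0.0061], [-0.9862, 0.0199, -0.1642], [0.164, -0.0095, -0.9864]], 't': [-0.0186, 0.5626, 1.3123]}
fixture [([166.0, 170.0, 301.0, 232.0], 0.89)]
knob_grip [([262.0, 182.0, 263.0, 186.0], 0.48)]
post_grip [([166.0, 173.0, 300.0, 230.0], 0.36)]
can [([73.0, 163.0, 11
[... 299 characters left out ...]
  8.20876511e+01, -1.44462880e-03,
        6.76887608e+01, -1.02285542e+01]), 'qvel': array([-0.03629344,  0.01332102,  0.09749891, -0.05611535,  0.07304843,
        0.03768455]), 'tau': array([-5.06139040e-04, -4.40019214e+01, -1.76987189e+01,  6.34399150e-02,
        5.04457718e-02,  1.38263161e-06]), 'position': array([0.17258267, 0.60067942, 0.22257014]), 'tcp_rot': array([[-9.61114485e-01,  2.76150223e-01,  3.70061471e-05],
       [ 2.76150224e-01,  9.61114485e-01,  2.22880231e-05],
       [-2.94123015e-05,  3.16405976e-05, -9.99999999e-01]]), 'force': array([-0.2781715 ,  0.66952153,  0.04014572]), 'moment': array([-0.02313816, -0.01206257,  0.01658032]), 'opening': 1.0002531134259711}
```

View images.

```bash
python3 - <<'E'
import cv2
a=cv2.imread("pics/top0.png")[140:260,60:420]; cv2.imwrite("pics/topc.png",cv2.resize(a,None,fx=2.2,fy=2.2,interpolation=cv2.INTER_CUBIC))
a=cv2.imread("pics/scene0.png")[110:360,130:400]; cv2.imwrite("pics/scenec.png",cv2.resize(a,None,fx=2.3,fy=2.3,interpolation=cv2.INTER_CUBIC))
E
```

```text
(no output)
```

View pics/topc.png

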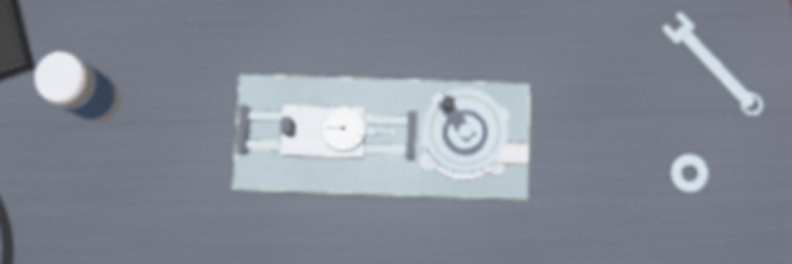

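View pics/scenec.png

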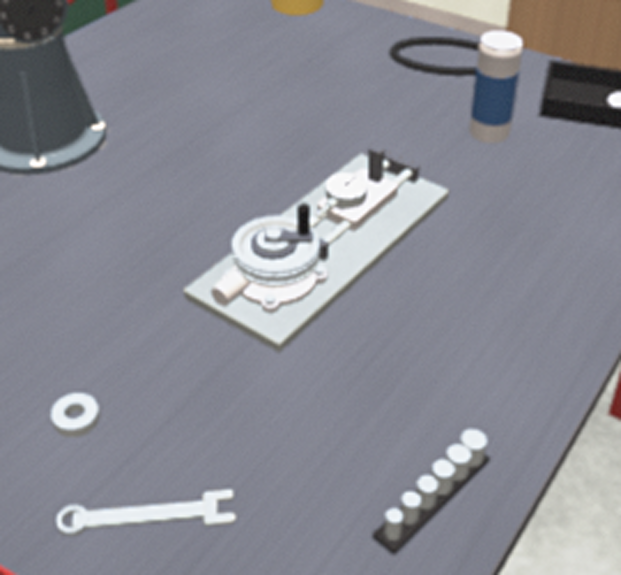

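```bash
cat > h.py <<'E'
import numpy as np,cv2
from rig import bot
def ray(n,px,z):
    i=bot.camera_info(n);u=cv2.undistortPoints(np.array(px,float).reshape(-1,1,2),np.array(i["K"]),np.array(i["distortion"])).reshape(-1,2)
    R=np.array(i["R"]);t=np.array(i["t"]);c=-R.T@t
    d=np.c_[u,np.ones(len(u))]@R
    return c+d*((np.asarray(z)-c[2])/d[:,2])[:,None]
def proj(n,X):
    i=bot.camera_info(n);return cv2.projectPoints(np.array(X,float).reshape(-1,1,3),cv2.Rodrigues(np.array(i["R"]))[0],np.array(i["t"]),np.array(i["K"]),np.array(i["distortion"]))[0].reshape(-1,2)
def fit(M,W):
    a=M.mean(0);b=W.mean(0);H=(M-a)[:,:2].T@(W-b)[:,:2]
    th=np.arctan2(H[0,1]-H[1,0],H[0,0]+H[1,1]);c,s=np.cos(th),np.sin(th);R=np.array([[c,-s],[s,c]])
    return th,b[:2]-R@a[:2],R
E
python3 - <<'E'
from h import *
M=np.array([[80,310],[80,-90],[-80,-90],[-80,310]])/1e3
c=np.array([[238,75],[530,84],[528,199],[232,189]])/2.2+[60,140]
W=ray("top",c,[.018]*4);th,o,R=fit(M,W);print("top",np.degrees(th),o,np.round((W[:,:2]-(M@R.T+o))*1e3,1))
c2=np.array([[447,189],[279,347],[186,292],[368,154]])/2.3+[130,110]
W=ray("scene",c2,[.018]*4);th2,o2,R2=fit(M,W);print("scene",np.degrees(th2),o2,np.round((W[:,:2]-(M@R2.T+o2))*1e3,1))
f=lambda P:(P[:,:2]-o)@R
k=ray("top",np.array([[448,103]])/2.2+[60,140],[.134]);p=ray("top",np.array([[288,126]])/2.2+[60,140],[.1])
pl=ray("top",np.array([[465,133]])/2.2+[60,140],[.085])
print(k,f(k),p,f(p),pl,f(pl))
for n,s,o_,r in (("top","t",[60,140],2.2),("scene","s",[130,110],2.3)):
  import numpy as np
k=ray("scene",np.array([[304,207]])/2.3+[130,110],[.134]);p=ray("scene",np.array([[376,153]])/2.3+[130,110],[.1]);print(k,f(k),p,f(p))
E
```

```text
top -2.9846176132447573 [ 0.52830093 -0.08011301] [[-1.4  0.7]
 [-1.3 -0.1]
 [ 1.2  0.1]
 [ 1.6 -0.7]]
scene -3.146698329900949 [ 0.53993526 -0.08435701] [[-8.4 -1.2]
 [-1.5 -2.5]
 [ 3.  -0. ]
 [ 6.9  3.7]]
[[ 0.55778342 -0.05761601  0.134     ]] [[0.02827113 0.02400157]] [[0.53804072 0.14632965 0.1       ]] [[-0.00206381  0.22664263]] [[ 0.5266579  -0.08012895  0.085     ]] [[-0.00163998 -0.00010147]]
[[ 0.5678911  -0.06215877  0.134     ]] [[0.03860162 0.01999125]] [[0.55367781 0.13479814 0.1       ]] [[0.01415249 0.21594095]]
```

```bash
python3 - <<'E'
import cv2
a=cv2.imread("pics/top0.png")[165:240,160:310]; cv2.imwrite("pics/topd.png",cv2.resize(a,None,fx=5,fy=5,interpolation=cv2.INTER_CUBIC))
a=cv2.imread("pics/scene0.png")[170:270,205:330]; cv2.imwrite("pics/scened.png",cv2.resize(a,None,fx=6,fy=6,interpolation=cv2.INTER_CUBIC))
E
```

```text
(no output)
```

View pics/topd.png

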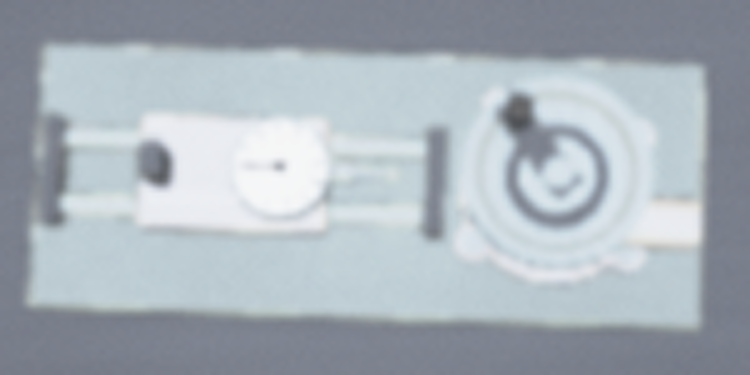

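View pics/scened.png

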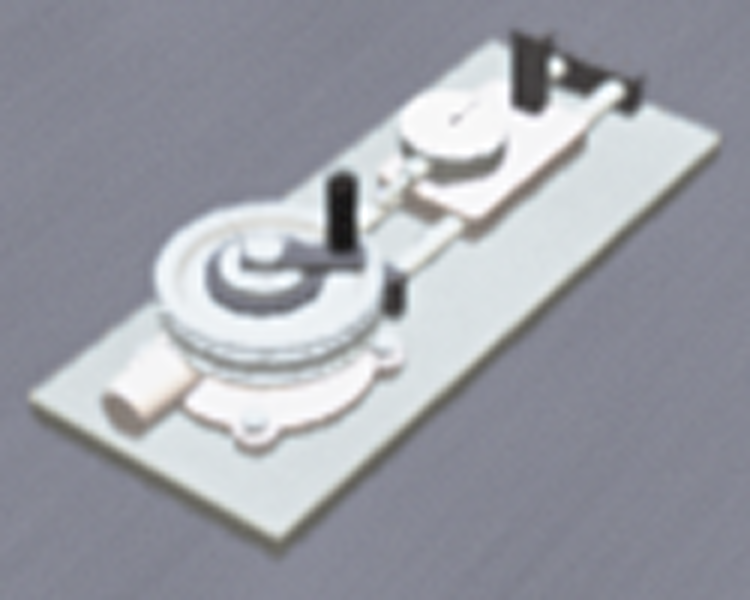

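```bash
python3 - <<'E'
from h import *
from scipy.optimize import least_squares
M=np.array([[80,310],[80,-90],[-80,-90],[-80,310]])/1e3
T=lambda c:(np.array(c,float)+.5)/5-.5+[160,165]
S=lambda c:(np.array(c,float)+.5)/6-.5+[205,170]
ct=T([[43,44],[705,65],[700,328],[28,305]]);cs=S([[720,138],[282,540],[30,398],[495,38]])
def P(v,m,z):
    c,s=np.cos(v[2]),np.sin(v[2]);return np.c_[m@np.array([[c,-s],[s,c]]).T+v[:2],z*np.ones(len(m))]
for w in((1,0),(0,1),(1,1)):
  f=lambda v:np.r_[w[0]*(proj("top",P(v,M,.018))-ct).ravel(),w[1]*(proj("scene",P(v,M,.018))-cs).ravel()]
  r=least_squares(f,[.53,-.08,-.05],x_scale=[.01,.01,.01]);v=r.x;print(w,v,np.degrees(v[2]),np.round(r.fun,1))
  c,s=np.cos(v[2]),np.sin(v[2]);R=np.array([[c,-s],[s,c]])
  for nm,n,px,z in(("knob","top",T([[517,107]]),.13),("knob","scene",S([[342,182]]),.13),("post","top",T([[153,163]]),.095),("post","scene",S([[531,38]]),.1),("dialc","top",T([[281,166]]),.08),("dialc","scene",S([[455,122]]),.08),("ctr","top",T([[560,172]]),.09),("ctr","scene",S([[267,247]]),.09)):
    X=ray(n,px,[z]);print(nm,n,X.round(4),((X[:,:2]-v[:2])@R*1e3).round(1))
i=bot.camera_info("top");print(-np.array(i["R"]).T@i["t"])
E
```

```text
(1, 0) [ 0.52963329 -0.07941345 -0.05311742] -3.043404021951841 [ 0.  -0.3  0.  -0.3  0.2  0.2 -0.2  0.3 -0.  -0.  -0.  -0.  -0.  -0.
 -0.  -0. ]
knob top [[ 0.5608 -0.0561  0.13  ]] [[29.9 25. ]]
knob scene [[ 0.5632 -0.0584  0.13  ]] [[32.5 22.8]]
post top [[0.5391 0.149  0.095 ]] [[ -2.7 228.6]]
post scene [[0.5508 0.1371 0.1   ]] [[  9.7 217.3]]
dialc top [[0.5382 0.0777 0.08  ]] [[  0.2 157.3]]
dialc scene [[0.5442 0.0727 0.08  ]] [[  6.5 152.6]]
ctr top [[ 0.5301 -0.0807  0.09  ]] [[ 0.5 -1.2]]
ctr scene [[ 0.5327 -0.0782  0.09  ]] [[3.  1.4]]
(0, 1) [ 0.53574481 -0.08311401 -0.04981994] -2.854472389191023 [ 0.  -0.   0.  -0.   0.  -0.   0.  -0.   0.9 -0.6 -0.   0.1 -0.3  0.
 -0.5  0.3]
knob top [[ 0.5608 -0.0561  0.13  ]] [[23.7 28.3]]
knob scene [[ 0.5632 -0.0584  0.13  ]] [[26.2 26. ]]
post top [[0.5391 0.149  0.095 ]] [[ -8.2 232. ]]
post scene [[0.5508 0.1371 0.1   ]] [[  4.1 220.7]]
dialc top [[0.5382 0.0777 0.08  ]] [[ -5.5 160.7]]
dialc scene [[0.5442 0.0727 0.08  ]] [[  0.7 156. ]]
ctr top [[ 0.5301 -0.0807  0.09  ]] [[-5.8  2.2]]
ctr scene [[ 0.5327 -0.0782  0.09  ]] [[-3.3  4.8]]
(1, 1) [ 0.53193893 -0.08017038 -0.05103259] -2.923951814355767 [ 0.2 -0.8  0.2 -1.1  0.4 -0.6  0.1 -0.3  0.4 -1.3 -0.6 -1.1 -0.6 -1.1
 -0.9 -0.4]
knob top [[ 0.5608 -0.0561  0.13  ]] [[27.6 25.6]]
knob scene [[ 0.5632 -0.0584  0.13  ]] [[30.2 23.3]]
post top [[0.5391 0.149  0.095 ]] [[ -4.6 229.2]]
post scene [[0.5508 0.1371 0.1   ]] [[  7.8 217.9]]
dialc top [[0.5382 0.0777 0.08  ]] [[ -1.8 158. ]]
dialc scene [[0.5442 0.0727 0.08  ]] [[  4.5 153.3]]
ctr top [[ 0.5301 -0.0807  0.09  ]] [[-1.8 -0.6]]
ctr scene [[ 0.5327 -0.0782  0.09  ]] [[0.6 2. ]]
[ 0.33924176 -0.01738213  1.38694773]
```

servo_tool(increments=[[0.0,[0,0,0],-6.5],[0.3,[0,0,0],-6.5],[0.54,[0,0,0],0]])

```text
time_s: 1.38
position: [0.1725, 0.6007, 0.2225]
tcp_rot: [[-0.999, 0.054, -0.0], [0.054, 0.999, 0.0], [0.0, 0.0, -1.0]]
force: [0.4, 0.3, -0.4]
opening: 0.859
```

```bash
cat >> h.py <<'E'
O=np.array([.5297,-.0794]);TH=-.0531
RF=np.array([[np.cos(TH),-np.sin(TH)],[np.sin(TH),np.cos(TH)]])
def f2w(p): return RF@np.array(p,float)+O
def w2f(p): return RF.T@(np.array(p,float)[:2]-O)
def st(target=None,z=None,frame="f"):
    s=bot.read_state();p=s["position"];R=s["tcp_rot"]
    print("t",round(s["time_s"],2),"pos",p.round(4),"fix",(w2f(p)*1e3).round(1),"yaw y",round(np.degrees(np.arctan2(R[1,1],R[0,1])),1),"F",s["force"].round(1),"open mm",round(s["opening"]*87,1),"j6",s["joint_positions"][5].round(1))
    if target is not None:
        w=f2w(np.array(target)/1e3) if frame=="f" else target
        d=np.r_[w,p[2] if z is None else z]-p; print("tool shift mm",(R.T@d*1e3).round(1))
    return s
E
python3 -c "
from h import *
st([0,227],.223)"
```

```text
t 1.38 pos [0.1725 0.6007 0.2225] fix [-392.7  660.2] yaw y 86.9 F [ 0.4  0.3 -0.4] open mm 74.8 j6 -23.2
tool shift mm [-393.2 -432.7   -0.5]
```

servo_tool(increments=[[0.54,[-32,-36,0],0],[0.54,[-33,-36,0],0],[0.54,[-33,-36,0],0],[0.54,[-33,-36,0],0],[0.54,[-33,-36,0],0]])

```text
time_s: 2.0
position: [0.3278, 0.4112, 0.2228]
tcp_rot: [[-0.998, 0.055, 0.001], [0.055, 0.998, 0.0], [-0.001, 0.001, -1.0]]
force: [0.2, -0.1, 0.4]
opening: 0.465
```

servo_tool(increments=[[0.54,[-33,-36,0],0],[0.54,[-33,-36,0],0],[0.54,[-33,-36,0],0],[0.54,[-33,-36,0],0],[0.54,[-33,-36,0],0]])

```text
time_s: 2.62
position: [0.4832, 0.2225, 0.2228]
tcp_rot: [[-0.998, 0.055, 0.001], [0.055, 0.998, 0.0], [-0.001, 0.0, -1.0]]
force: [0.3, 0.9, 0.0]
opening: 0.458
```

servo_tool(increments=[[0.54,[-33,-36,0],0],[0.54,[-31,-36,0],0],[0.54,[0,0,20],0],[0.54,[0,0,30],0],[0.54,[0,0,30],0]])

```text
time_s: 3.25
position: [0.5426, 0.1482, 0.142]
tcp_rot: [[-0.998, 0.056, 0.001], [0.056, 0.998, 0.0], [-0.001, 0.0, -1.0]]
force: [1.4, 0.3, -0.7]
opening: 0.461
```

```bash
python3 -c "
from h import *
st([0,227],.07)
for n in('top','scene'):
  p,d=bot.capture(n); cv2.imwrite('pics/%s1.png'%n,p)
a=cv2.imread('pics/top1.png')[130:260,140:340];b=cv2.imread('pics/scene1.png')[130:260,200:400]
cv2.imwrite('pics/c1.png',cv2.resize(np.hstack([a,b]),None,fx=2,fy=3))
cv2.imwrite('pics/c1.png',np.vstack([cv2.resize(a,None,fx=2.2,fy=2.2),cv2.resize(b,None,fx=2.2,fy=2.2)]))
"
```

```text
t 3.25 pos [0.5426 0.1482 0.142 ] fix [  0.8 228. ] yaw y 86.8 F [ 1.4  0.3 -0.7] open mm 40.1 j6 -82.9
tool shift mm [ 0.9 -1.  72. ]
```

View pics/c1.png

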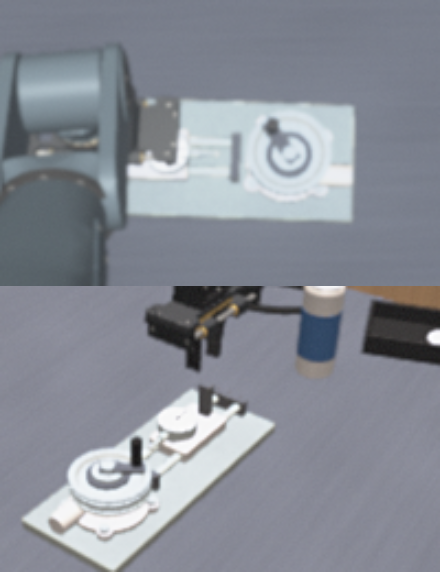

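The scene picture shows the two fingers straddling the dark post (post top about (206,390), fingers about (194,365) and (215,352) in the crop). Next I lower the gripper and close it.

servo_tool(increments=[[0.54,[0,0,18],0],[0.54,[0,0,18],0],[0.54,[0,-1,18],0],[0.54,[0,0,16],0],[0.54,[0,0,0],0]])

```text
time_s: 3.98
position: [0.5417, 0.1475, 0.0721]
tcp_rot: [[-0.999, 0.053, -0.002], [0.053, 0.999, -0.0], [0.002, -0.0, -1.0]]
force: [-0.5, 0.8, 0.1]
opening: 0.46
```

servo_tool(increments=[[0.8,[0,0,0],0],[1.0,[0,0,0],0],[1.0,[0,0,0],0],[1.0,[0,0,0],0]])

```text
time_s: 4.47
position: [0.5426, 0.1489, 0.0732]
tcp_rot: [[-0.999, 0.054, 0.002], [0.054, 0.999, 0.002], [-0.002, 0.002, -1.0]]
force: [-0.8, 4.6, 1.6]
opening: 0.153
```

```bash
python3 -c "
from h import *
st([0,190],.07)"
```

```text
t 4.47 pos [0.5426 0.1489 0.0732] fix [  0.8 228.6] yaw y 86.9 F [-0.8  4.6  1.6] open mm 13.3 j6 -83.1
tool shift mm [  0.8 -38.6   3.1]
```

servo_tool(increments=[[1.0,[0,-6,0],0],[1.0,[0,-10,0],0],[1.0,[0,-10,0],0],[1.0,[0,-8,0],0],[1.0,[0,-3,0],0]])

```text
time_s: 5.1
position: [0.5407, 0.112, 0.0732]
tcp_rot: [[-0.999, 0.055, 0.002], [0.055, 0.999, 0.003], [-0.002, 0.003, -1.0]]
force: [1.8, 8.3, 0.5]
opening: 0.158
```

```bash
python3 -c "
from h import *
st([0,185],.07)
for n in('top','scene'):
  p,d=bot.capture(n); cv2.imwrite('pics/%s2.png'%n,p)
a=cv2.imread('pics/top2.png')[150:250,150:310];b=cv2.imread('pics/scene2.png')[165:245,215:340]
cv2.imwrite('pics/c2.png',cv2.resize(b,None,fx=6,fy=6,interpolation=cv2.INTER_CUBIC))
"
```

```text
t 5.1 pos [0.5407 0.112  0.0732] fix [  0.9 191.8] yaw y 86.9 F [1.8 8.3 0.5] open mm 13.7 j6 -87.0
tool shift mm [ 0.9 -6.8  3.2]
```

View pics/c2.png

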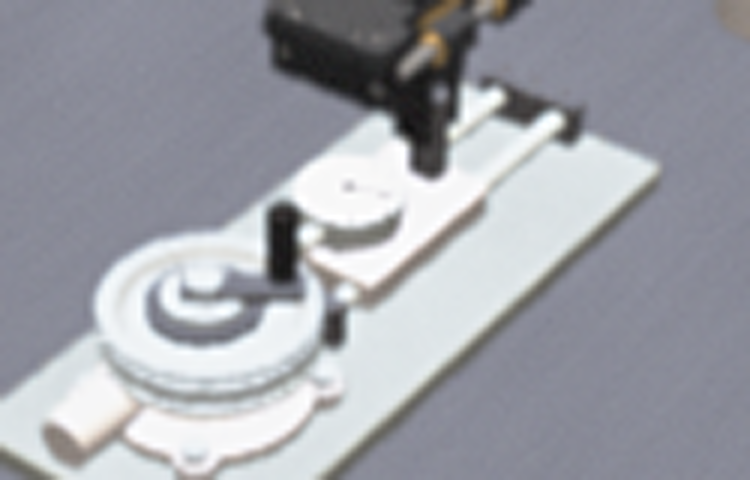

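```bash
cat >> h.py <<'E'
def dial(img,n,ypost,out=None,xo=0,yo=0):
    # rectified top-down patch: fixture +y up, +x right ; 0.25 mm/px
    N=240;s=.00025
    c=np.array([0+xo,ypost-72+yo])/1e3
    g=np.array([[-1,1],[1,1],[1,-1],[-1,-1]])*N*s/2
    W=np.array([np.r_[f2w(c+q),.08] for q in g])
    px=proj(n,W).astype(np.float32)
    H=cv2.getPerspectiveTransform(px,np.float32([[0,0],[N,0],[N,N],[0,N]]))
    w=cv2.warpPerspective(img,H,(N,N),flags=cv2.INTER_CUBIC)
    if out: cv2.imwrite(out,cv2.resize(w,None,fx=2,fy=2))
    return w
E
python3 -c "
from h import *
a=dial(cv2.imread('pics/scene0.png'),'scene',229);b=dial(cv2.imread('pics/scene2.png'),'scene',192);c=dial(cv2.imread('pics/top0.png'),'top',229)
cv2.imwrite('pics/d2.png',np.hstack([a,b,c]))
"
```

```text
(no output)
```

View pics/d2.png

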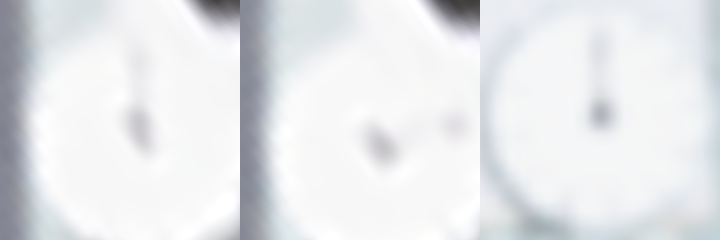

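servo_tool(increments=[[1.0,[0,-2.5,0],0],[1.0,[0,-2,0],0],[1.0,[0,0,0],0],[1.0,[0,0,0],0]])

```text
time_s: 5.7
position: [0.5405, 0.1078, 0.0732]
tcp_rot: [[-0.999, 0.054, 0.002], [0.054, 0.999, 0.003], [-0.002, 0.003, -1.0]]
force: [0.2, 6.2, 1.2]
opening: 0.157
```

```bash
python3 -c "
from h import *
s=st([0,185],.07);y=w2f(s['position'])[1]*1e3
p,d=bot.capture('scene'); cv2.imwrite('pics/scene3.png',p)
cv2.imwrite('pics/d3.png',cv2.resize(dial(p,'scene',y),None,fx=2,fy=2))
"
```

```text
t 5.7 pos [0.5405 0.1078 0.0732] fix [  0.8 187.5] yaw y 86.9 F [0.2 6.2 1.2] open mm 13.7 j6 -87.5
tool shift mm [ 0.9 -2.5  3.2]
```

View pics/d3.png

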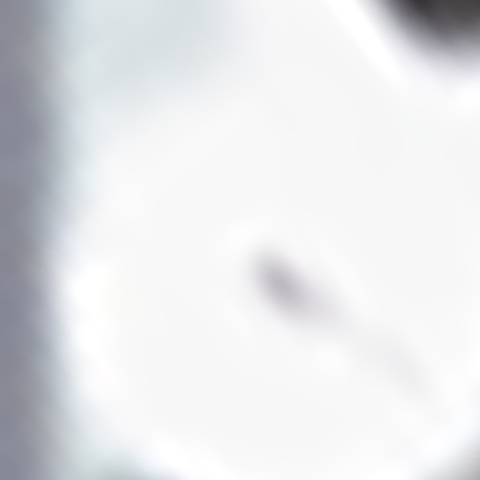

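servo_tool(increments=[[1.0,[0,-1.0,0],0],[1.0,[0,0,0],0],[1.0,[0,0,0],0]])

```text
time_s: 6.12
position: [0.5405, 0.1071, 0.0732]
tcp_rot: [[-0.999, 0.054, 0.002], [0.054, 0.999, 0.003], [-0.002, 0.003, -1.0]]
force: [0.0, 8.0, 0.9]
opening: 0.157
```

servo_tool(increments=[[0.7,[0,0,0],0],[0.54,[0,0,0],0],[0.54,[0,0,-15],0],[0.54,[0,0,-40],0],[0.54,[0,0,-40],0]])

```text
time_s: 6.75
position: [0.5397, 0.1047, 0.1692]
tcp_rot: [[-0.999, 0.053, -0.0], [0.053, 0.999, -0.0], [0.0, -0.0, -1.0]]
force: [-0.5, 0.1, -0.4]
opening: 0.452
```

servo_tool(increments=[[0.54,[-10,40,-10],0],[0.54,[-10,50,0],0],[0.54,[-10,40,0],0],[0.54,[0,0,0],0]])

```text
time_s: 7.25
position: [0.5775, 0.2357, 0.1787]
tcp_rot: [[-0.999, 0.05, 0.003], [0.05, 0.999, 0.001], [-0.003, 0.001, -1.0]]
force: [-0.0, 0.9, 0.6]
opening: 0.458
```

```bash
python3 -c "
from h import *
s=st([0,185],.07)
p,d=bot.capture('scene'); cv2.imwrite('pics/scene4.png',p)
q,d=bot.capture('top'); cv2.imwrite('pics/top4.png',q)
a=np.hstack([dial(p,'scene',186.5),dial(q,'top',186.5)])
cv2.imwrite('pics/d4.png',np.vstack([a,cv2.resize(q[160:240,160:320],None,fx=3,fy=3,interpolation=cv2.INTER_CUBIC)]))
"
```

```text
t 7.25 pos [0.5775 0.2357 0.1787] fix [ 31.  317.2] yaw y 87.2 F [-0.   0.9  0.6] open mm 39.8 j6 -75.2
tool shift mm [  31.7 -132.2  108.5]
```

View pics/d4.png

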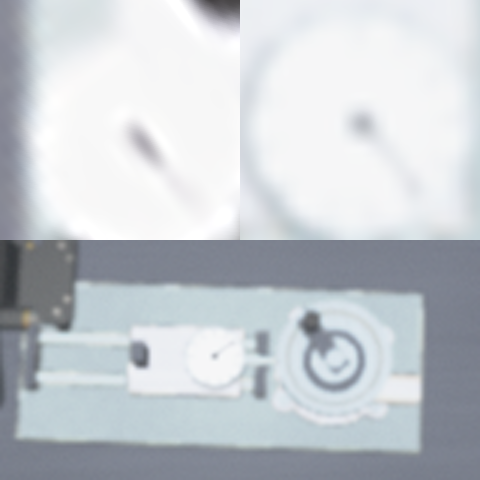

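servo_tool(increments=[[0.54,[0,0,0],-9.5],[0.54,[0,0,0],-9.5],[0.54,[0,0,0],-9.5],[0.54,[0,0,0],-9.5]])

```text
time_s: 7.85
position: [0.5763, 0.2314, 0.1779]
tcp_rot: [[-0.817, -0.576, -0.001], [-0.576, 0.817, -0.001], [0.001, -0.0, -1.0]]
force: [-0.5, 0.3, -0.7]
opening: 0.462
```

```bash
cat >> h.py <<'E'
def needle(w,n):
    g=255-cv2.cvtColor(w,cv2.COLOR_BGR2GRAY).astype(float)
    g=g-cv2.GaussianBlur(g,(0,0),18)
    b=cv2.GaussianBlur(g,(0,0),4);m=np.zeros_like(b);m[85:165,85:165]=1
    _,_,_,(hx,hy)=cv2.minMaxLoc(np.where(m>0,b,-99))
    best=[]
    for a in np.arange(0,360,2):
        r=np.arange(28,80,2);x=hx+r*np.sin(np.radians(a));y=hy-r*np.cos(np.radians(a))
        v=cv2.remap(b.astype(np.float32),x.astype(np.float32)[None],y.astype(np.float32)[None],cv2.INTER_LINEAR)
        best.append(v.mean())
    best=np.array(best);i=best.argsort()[::-1][:6]*2
    a=i[0];k=np.arange(-10,11,2);ww=np.clip(best[((a+k)//2)%180]-best.mean(),0,None);a=a+(ww*k).sum()/ww.sum()
    print(n,"hub",(hx,hy),"angle",round(a,1),"plunger mm",round(np.radians(a)/.25,2),"top",i,"peak",best.max().round(2),"mean",best.mean().round(2))
    return np.radians(a)/.25
def look(k,ypost=186.5):
    out=[]
    for n in("top","scene"):
        p,_=bot.capture(n);cv2.imwrite(f"pics/{n}{k}.png",p);w=dial(p,n,ypost);needle(w,n);out.append(w)
    q=cv2.imread(f"pics/top{k}.png")[160:240,160:320]
    cv2.imwrite(f"pics/L{k}.png",np.vstack([np.hstack(out),cv2.resize(q,None,fx=3,fy=3,interpolation=cv2.INTER_CUBIC)]))
E
python3 -c "
from h import *
st([30,24],.102)
needle(dial(cv2.imread('pics/top4.png'),'top',186.5),'top');needle(dial(cv2.imread('pics/scene4.png'),'scene',186.5),'scene');needle(dial(cv2.imread('pics/top0.png'),'top',229),'top0')"
```

```text
t 7.85 pos [0.5763 0.2314 0.1779] fix [ 30.  312.9] yaw y 125.2 F [-0.5  0.3 -0.7] open mm 40.2 j6 -113.6
tool shift mm [ 178.6 -227.    76.1]
top hub (123, 124) angle 139.9 plunger mm 9.77 top [140 142 138 144 136 146] peak 4.5 mean -1.53
scene hub (143, 143) angle 140.1 plunger mm 9.78 top [140 142 138 144 136 146] peak 5.67 mean -1.33
top0 hub (120, 114) angle 358.5 plunger mm 25.03 top [358   0 356   2 354   4] peak 7.44 mean -1.87
```

servo_tool(increments=[[0.54,[30,-38,0],0],[0.54,[30,-38,0],0],[0.54,[30,-38,0],0],[0.54,[30,-38,0],0],[0.54,[30,-38,0],0]])

```text
time_s: 8.48
position: [0.5615, -0.0113, 0.178]
tcp_rot: [[-0.821, -0.572, -0.0], [-0.572, 0.821, -0.0], [0.001, -0.0, -1.0]]
force: [-0.0, 0.0, -1.4]
opening: 0.461
```

servo_tool(increments=[[0.54,[29,-37,0],0],[0.54,[0,0,0],0],[0.54,[0,0,15],0]])

```text
time_s: 8.85
position: [0.5602, -0.0562, 0.1632]
tcp_rot: [[-0.821, -0.571, 0.002], [-0.571, 0.821, -0.0], [-0.002, -0.002, -1.0]]
force: [-0.4, -0.0, 0.5]
opening: 0.463
```

```bash
python3 -c "
from h import *
st([30,24],.102)
p,_=bot.capture('scene');q,_=bot.capture('top')
cv2.imwrite('pics/c5.png',np.hstack([cv2.resize(x,None,fx=3,fy=3) for x in (p[140:260,200:320],q[140:260,200:320])]))
"
```

```text
t 8.85 pos [ 0.5602 -0.0562  0.1632] fix [29.3 24.8] yaw y 124.8 F [-0.4 -0.   0.5] open mm 40.3 j6 -142.0
tool shift mm [ 0.  -1.  61.2]
```

View pics/c5.png

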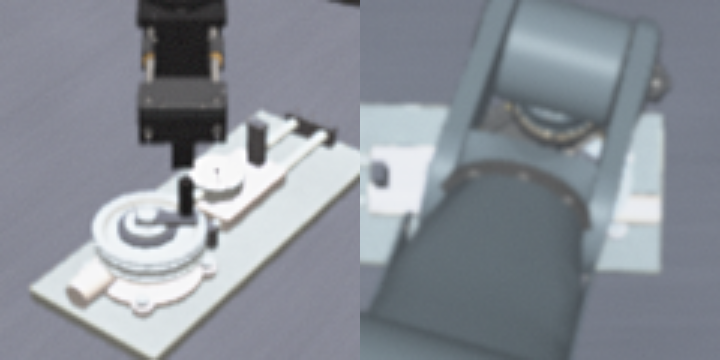

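In the scene crop the front finger (180,160) hangs directly above and behind the knob (185,180). The top view of the dial is blocked by the arm. I lower to cage the knob.

servo_tool(increments=[[0.54,[0,-1,15],0],[0.54,[0,0,15],0],[0.54,[0,0,15],0],[0.54,[0,0,15],0],[0.54,[0,0,0],0]])

```text
time_s: 9.57
position: [0.5596, -0.0558, 0.1008]
tcp_rot: [[-0.819, -0.573, -0.003], [-0.573, 0.819, 0.001], [0.002, 0.003, -1.0]]
force: [-1.0, -0.3, -0.1]
opening: 0.46
```

servo_tool(increments=[[0.8,[0,0,0],0],[1.0,[0,0,0],0],[1.0,[0,0,0],0]])

```text
time_s: 9.95
position: [0.5614, -0.0565, 0.1032]
tcp_rot: [[-0.819, -0.573, 0.002], [-0.573, 0.819, -0.001], [-0.001, -0.002, -1.0]]
force: [2.0, -3.7, -1.0]
opening: 0.204
```

```bash
python3 -c "
from h import *
st([30,24],.102)
look(6)
"
```

```text
t 9.95 pos [ 0.5614 -0.0565  0.1032] fix [30.4 24.5] yaw y 125.0 F [ 2.  -3.7 -1. ] open mm 17.8 j6 -142.0
tool shift mm [ 0.7 -0.1  1.2]
top hub (146, 134) angle 125.9 plunger mm 8.79 top [126 124 128 122 130 120] peak 14.42 mean 0.19
scene hub (160, 129) angle 144.9 plunger mm 10.12 top [144 146 142 148 140 150] peak 54.63 mean -2.06
```

View pics/L6.png

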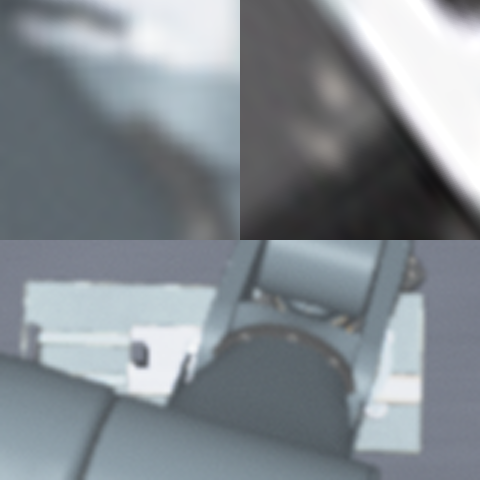

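servo_tool(increments=[[0.75,[0,0,0],0],[0.75,[0.3,-4.6,0],7],[0.75,[0.6,-6.6,0],10],[0.75,[0.6,-6.6,0],10],[0.75,[0.6,-6.6,0],10]])

```text
time_s: 10.68
position: [0.5665, -0.0775, 0.1025]
tcp_rot: [[-0.999, 0.042, -0.002], [0.042, 0.999, 0.003], [0.002, 0.003, -1.0]]
force: [0.2, 4.5, 1.7]
opening: 0.25
```

```bash
cat >> h.py <<'E'
def ang():
    s=st();p=w2f(s["position"])*1e3;R=s["tcp_rot"]
    print("knob ang",np.degrees(np.arctan2(p[1],p[0])).round(1),"rad",np.hypot(*p).round(1),"yaw-based",round(np.degrees(np.arctan2(R[1,1],R[0,1])-TH)-90,1),"F tool",(R.T@s["force"]).round(1))
E
python3 -c "
from h import *
ang()"
```

```text
t 10.68 pos [ 0.5665 -0.0775  0.1025] fix [36.6  3.9] yaw y 87.6 F [0.2 4.5 1.7] open mm 21.8 j6 -106.8
knob ang 6.0 rad 36.9 yaw-based 0.6 F tool [ 0.   4.5 -1.6]
```

servo_tool(increments=[[0.75,[0.6,-6.6,0],10],[0.75,[0.6,-6.6,0],10],[0.75,[0.6,-6.6,0],10],[0.75,[0.2,-3.3,0],5],[0.75,[0,0,0],0]])

```text
time_s: 11.3
position: [0.5593, -0.1004, 0.1025]
tcp_rot: [[-0.799, 0.602, -0.001], [0.602, 0.799, 0.001], [0.001, 0.0, -1.0]]
force: [0.9, 1.2, -0.2]
opening: 0.252
```

```bash
python3 -c "
from h import *
ang()"
```

```text
t 11.3 pos [ 0.5593 -0.1004  0.1025] fix [ 30.7 -19.4] yaw y 53.0 F [ 0.9  1.2 -0.2] open mm 21.9 j6 -74.5
knob ang -32.3 rad 36.3 yaw-based -33.9 F tool [0.  1.5 0.2]
```

servo_tool(increments=[[0.54,[0,0,0],0],[0.54,[0,0,-15],0],[0.54,[0,0,-35],0],[0.54,[40,0,-20],0],[0.54,[50,0,0],0]])

```text
time_s: 11.92
position: [0.4895, -0.0471, 0.1752]
tcp_rot: [[-0.798, 0.603, 0.006], [0.603, 0.798, -0.002], [-0.006, 0.002, -1.0]]
force: [-1.2, 0.8, -0.4]
opening: 0.459
```

```bash
python3 -c "
from h import *
ang();look(7)"
```

```text
t 11.93 pos [ 0.4895 -0.0471  0.1752] fix [-41.9  30.1] yaw y 53.0 F [-1.2  0.8 -0.4] open mm 39.9 j6 -71.5
knob ang 144.3 rad 51.6 yaw-based -34.0 F tool [ 1.5 -0.1  0.4]
top hub (114, 85) angle 38.2 plunger mm 2.67 top [38 40 36 42 34 44] peak 28.57 mean -1.79
scene hub (141, 139) angle 102.0 plunger mm 7.12 top [102 100 104  98 106 108] peak 6.88 mean -1.31
```

View pics/L7.png

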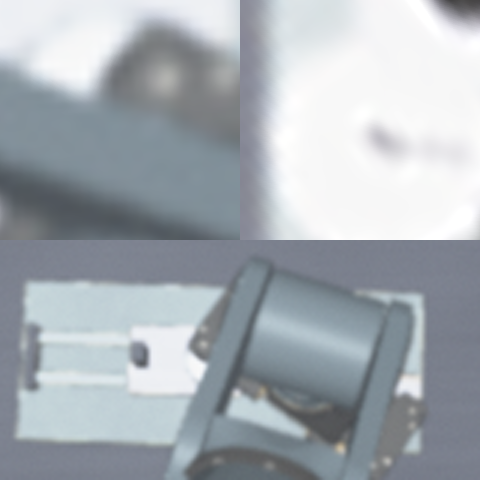

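View pics/scene7.png

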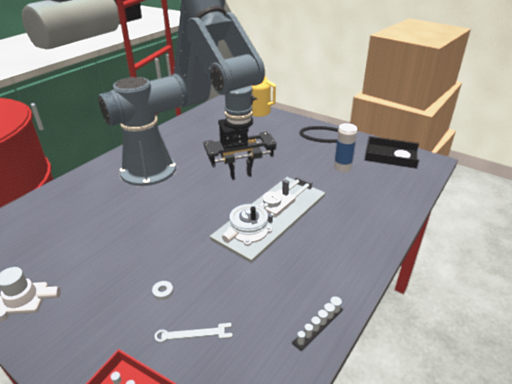

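servo_tool(increments=[[0.54,[0,0,0],10],[0.54,[0,0,0],10],[0.54,[0,0,0],10],[0.54,[0,0,0],10],[0.54,[0,0,0],10]])

```text
time_s: 12.65
position: [0.4885, -0.0469, 0.1734]
tcp_rot: [[-0.047, 0.999, 0.001], [0.999, 0.047, -0.001], [-0.001, 0.001, -1.0]]
force: [-0.8, -0.3, 1.0]
opening: 0.462
```

servo_tool(increments=[[0.54,[0,0,0],10],[0.54,[0,0,0],10],[0.54,[0,0,0],10],[0.54,[0,0,0],10],[0.54,[0,0,0],10]])

```text
time_s: 13.28
position: [0.4886, -0.047, 0.1734]
tcp_rot: [[0.735, 0.678, 0.001], [0.678, -0.735, -0.001], [0.001, 0.001, -1.0]]
force: [0.2, 0.3, 0.7]
opening: 0.457
```

servo_tool(increments=[[0.54,[0,0,0],10],[0.54,[0,0,0],10],[0.54,[0,0,0],10],[0.54,[0,0,0],10],[0.54,[0,0,0],10]])

```text
time_s: 13.9
position: [0.4885, -0.0469, 0.1734]
tcp_rot: [[0.992, -0.128, 0.001], [-0.128, -0.992, -0.001], [0.001, 0.0, -1.0]]
force: [0.0, -0.2, 0.9]
opening: 0.458
```

servo_tool(increments=[[0.54,[0,0,0],10],[0.54,[0,0,0],10],[0.54,[0,0,0],10]])

```text
time_s: 14.28
position: [0.4885, -0.0469, 0.1734]
tcp_rot: [[0.795, -0.606, 0.001], [-0.606, -0.795, -0.001], [0.001, -0.0, -1.0]]
force: [-1.8, 0.0, -0.1]
opening: 0.459
```

```bash
python3 -c "
from h import *
ang();st([31.5,-20.5],.102)
print(proj('scene',[np.r_[f2w([.032,-.0205]),.13],np.r_[f2w([.038*np.cos(-.45),.038*np.sin(-.45)]),.13],np.r_[f2w([.038*np.cos(-.65),.038*np.sin(-.65)]),.13]]))
a=cv2.imread('pics/scene7.png')[180:260,205:305];cv2.imwrite('pics/c7.png',cv2.resize(a,None,fx=7,fy=7,interpolation=cv2.INTER_CUBIC))
"
```

```text
t 14.28 pos [ 0.4885 -0.0469  0.1734] fix [-42.8  30.2] yaw y -127.3 F [-1.8  0.  -0.1] open mm 40.0 j6 108.8
knob ang 144.8 rad 52.4 yaw-based -214.3 F tool [-1.5  1.1  0.1]
t 14.28 pos [ 0.4885 -0.0469  0.1734] fix [-42.8  30.2] yaw y -127.3 F [-1.8  0.  -0.1] open mm 40.0 j6 108.8
tool shift mm [89.9  0.  71.5]
[[251.90682546 207.31574745]
 [253.42861672 206.91527938]
 [250.84834726 207.51998769]]
```

View pics/c7.png

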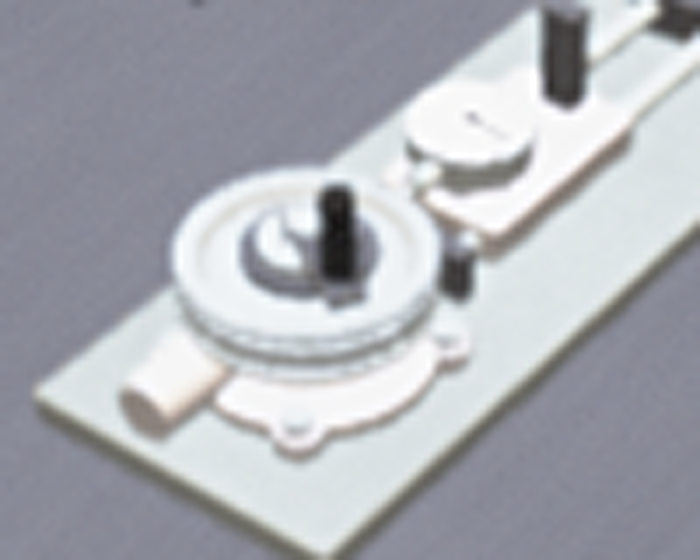

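servo_tool(increments=[[0.54,[45,-2,0],0],[0.54,[45,-1,0],0],[0.54,[0,0,20],0],[0.54,[0,0,25],0],[0.54,[0,0,26],0]])

```text
time_s: 14.9
position: [0.5624, -0.099, 0.1017]
tcp_rot: [[0.799, -0.602, 0.002], [-0.602, -0.799, -0.001], [0.002, -0.0, -1.0]]
force: [1.1, 0.4, -0.2]
opening: 0.459
```

```bash
python3 -c "
from h import *
ang()"
```

```text
t 14.9 pos [ 0.5624 -0.099   0.1017] fix [ 33.7 -17.8] yaw y -127.0 F [ 1.1  0.4 -0.2] open mm 39.9 j6 105.8
knob ang -27.9 rad 38.2 yaw-based -214.0 F tool [ 0.7 -1.   0.2]
```

servo_tool(increments=[[0.75,[0,0,0],-6],[0.75,[-0.2,-3.3,0],-5],[0.75,[-0.6,-6.6,0],-10],[0.75,[-0.6,-6.6,0],-10],[0.75,[-0.6,-6.6,0],-10]])

```text
time_s: 15.52
position: [0.5678, -0.0778, 0.102]
tcp_rot: [[0.997, 0.076, 0.002], [0.076, -0.997, -0.003], [0.001, 0.003, -1.0]]
force: [0.4, -3.8, -3.8]
opening: 0.254
```

servo_tool(increments=[[0.75,[-0.6,-6.6,0],-10],[0.75,[-0.6,-6.6,0],-10],[0.75,[-0.6,-6.6,0],-10],[0.75,[-0.6,-6.6,0],-10],[0.75,[-0.6,-6.6,0],-10]])

```text
time_s: 16.15
position: [0.5542, -0.0498, 0.1024]
tcp_rot: [[0.583, 0.812, 0.006], [0.812, -0.583, -0.003], [0.001, 0.007, -1.0]]
force: [4.4, -3.1, -3.6]
opening: 0.251
```

```bash
python3 -c "
from h import *
ang()"
```

```text
t 16.15 pos [ 0.5542 -0.0498  0.1024] fix [22.9 30.9] yaw y -35.7 F [ 4.4 -3.1 -3.6] open mm 21.9 j6 19.1
knob ang 53.4 rad 38.5 yaw-based -122.6 F tool [-0.   5.4  3.6]
```

servo_tool(increments=[[0.75,[-0.6,-6.6,0],-10],[0.75,[-0.6,-6.6,0],-10],[0.75,[-0.6,-6.6,0],-10],[0.75,[-0.2,-3.3,0],-5],[0.75,[0,0,0],0]])

```text
time_s: 16.77
position: [0.5315, -0.0416, 0.1025]
tcp_rot: [[0.019, 1.0, 0.004], [1.0, -0.019, -0.001], [-0.001, 0.004, -1.0]]
force: [3.4, -0.3, -0.9]
opening: 0.251
```

```bash
python3 -c "
from h import *
ang()"
```

```text
t 16.77 pos [ 0.5315 -0.0416  0.1025] fix [-0.2 37.8] yaw y -1.1 F [ 3.4 -0.3 -0.9] open mm 21.8 j6 -15.4
knob ang 90.3 rad 37.8 yaw-based -88.0 F tool [-0.2  3.4  0.9]
```

servo_tool(increments=[[0.54,[0,0,0],0],[0.54,[0,0,-20],0],[0.54,[0,0,-40],0],[0.54,[-40,30,-20],0],[0.54,[-40,30,0],0]])

```text
time_s: 17.4
position: [0.5889, -0.1225, 0.184]
tcp_rot: [[0.017, 1.0, 0.002], [1.0, -0.017, -0.001], [-0.001, 0.002, -1.0]]
force: [1.0, 0.6, -0.6]
opening: 0.462
```

```bash
python3 -c "
from h import *
ang();look(8)
a=cv2.imread('pics/scene8.png')[130:260,205:335];cv2.imwrite('pics/c8.png',cv2.resize(a,None,fx=4,fy=4,interpolation=cv2.INTER_CUBIC))"
```

```text
t 17.4 pos [ 0.5889 -0.1225  0.184 ] fix [ 61.4 -39.9] yaw y -1.0 F [ 1.   0.6 -0.6] open mm 40.2 j6 -21.4
knob ang -33.0 rad 73.3 yaw-based -88.0 F tool [0.6 1.  0.6]
top hub (122, 125) angle 173.9 plunger mm 12.14 top [174 172 176 170 178 168] peak 4.93 mean -1.72
scene hub (162, 108) angle 314.4 plunger mm 21.95 top [314 316 312 318 310 320] peak 50.1 mean -3.6
```

View pics/L8.png

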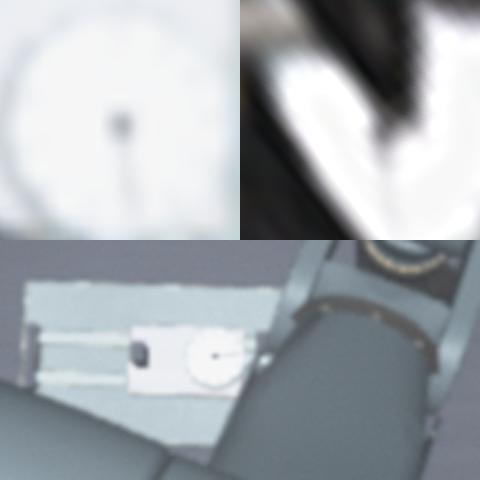

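View pics/c8.png

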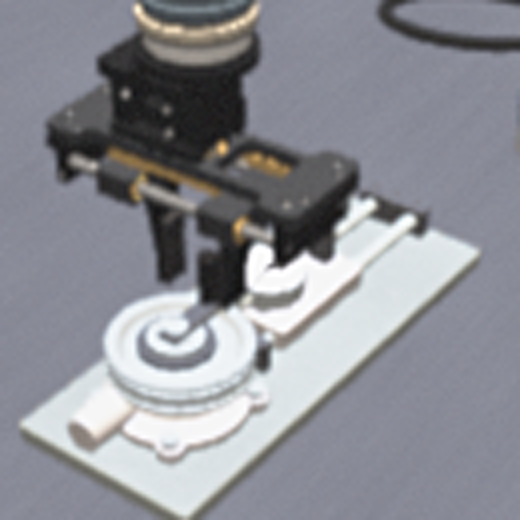

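servo_tool(increments=[[0.54,[40,-30,0],0],[0.54,[40,-30,0],0],[0.54,[0,0,0],0]])

```text
time_s: 17.88
position: [0.5242, -0.0372, 0.1808]
tcp_rot: [[0.015, 1.0, -0.008], [1.0, -0.015, 0.003], [0.003, -0.008, -1.0]]
force: [-0.3, 0.3, -0.3]
opening: 0.46
```

```bash
python3 -c "
from h import *
ang();st([1.3,38],.102)
"
```

```text
t 17.88 pos [ 0.5242 -0.0372  0.1808] fix [-7.7 41.8] yaw y -0.9 F [-0.3  0.3 -0.3] open mm 40.0 j6 -15.4
knob ang 100.4 rad 42.5 yaw-based -87.8 F tool [ 0.3 -0.3  0.3]
t 17.88 pos [ 0.5242 -0.0372  0.1808] fix [-7.7 41.8] yaw y -0.9 F [-0.3  0.3 -0.3] open mm 40.0 j6 -15.4
tool shift mm [-4.4  9.5 78.7]
```

servo_tool(increments=[[0.54,[-2,4,0],0],[0.54,[0,0,0],0]])

```text
time_s: 18.12
position: [0.5347, -0.044, 0.1817]
tcp_rot: [[0.019, 1.0, 0.001], [1.0, -0.019, -0.001], [-0.001, 0.001, -1.0]]
force: [0.2, -0.0, -0.4]
opening: 0.462
```

```bash
python3 -c "
from h import *
ang();st([1.3,38],.102)
"
```

```text
t 18.12 pos [ 0.5347 -0.044   0.1817] fix [ 3.1 35.6] yaw y -1.1 F [ 0.2 -0.  -0.4] open mm 40.2 j6 -15.5
knob ang 85.0 rad 35.8 yaw-based -88.0 F tool [-0.   0.2  0.4]
t 18.12 pos [ 0.5347 -0.044   0.1817] fix [ 3.1 35.6] yaw y -1.1 F [ 0.2 -0.  -0.4] open mm 40.2 j6 -15.5
tool shift mm [ 2.5 -1.9 79.7]
```

servo_tool(increments=[[0.54,[2,-2,20],0],[0.54,[0,0,20],0],[0.54,[0,0,20],0],[0.54,[0,0,20],0],[0.75,[0,0,0],0]])

```text
time_s: 18.75
position: [0.5308, -0.0415, 0.1001]
tcp_rot: [[0.019, 1.0, -0.003], [1.0, -0.019, 0.001], [0.001, -0.003, -1.0]]
force: [-0.5, -0.9, -0.4]
opening: 0.411
```

servo_tool(increments=[[0.75,[-0.2,-3.3,0],-5],[0.75,[-0.6,-6.6,0],-10],[0.75,[-0.6,-6.6,0],-10],[0.75,[-0.6,-6.6,0],-10],[0.75,[-0.6,-6.6,0],-10]])

```text
time_s: 19.38
position: [0.5071, -0.0522, 0.1026]
tcp_rot: [[-0.697, 0.717, 0.006], [0.717, 0.697, -0.0], [-0.004, 0.004, -1.0]]
force: [3.7, 2.8, -2.0]
opening: 0.255
```

servo_tool(increments=[[0.75,[-0.2,-3.3,0],-5],[0.75,[0,0,0],0]])

```text
time_s: 19.62
position: [0.5033, -0.0548, 0.1024]
tcp_rot: [[-0.753, 0.658, 0.002], [0.658, 0.753, -0.001], [-0.002, 0.001, -1.0]]
force: [0.9, 0.2, 0.3]
opening: 0.252
```

```bash
python3 -c "
from h import *
ang()"
```

```text
t 19.62 pos [ 0.5033 -0.0548  0.1024] fix [-27.7  23.2] yaw y 48.9 F [0.9 0.2 0.3] open mm 21.9 j6 -67.8
knob ang 140.0 rad 36.1 yaw-based -38.1 F tool [-0.5  0.7 -0.3]
```

servo_tool(increments=[[0.54,[0,0,0],0],[0.54,[0,0,-20],0],[0.54,[0,0,-40],0],[0.54,[-50,0,-20],0],[0.54,[-50,0,0],0]])

```text
time_s: 20.25
position: [0.5794, -0.1208, 0.1843]
tcp_rot: [[-0.754, 0.657, 0.004], [0.657, 0.754, -0.002], [-0.005, 0.001, -1.0]]
force: [1.0, 0.3, 0.3]
opening: 0.457
```

```bash
python3 -c "
from h import *
ang();look(9)"
```

```text
t 20.25 pos [ 0.5794 -0.1208  0.1843] fix [ 51.9 -38.7] yaw y 49.0 F [1.  0.3 0.3] open mm 39.8 j6 -71.5
knob ang -36.7 rad 64.7 yaw-based -38.0 F tool [-0.6  0.8 -0.3]
top hub (122, 124) angle 177.7 plunger mm 12.41 top [178 176 180 174 182 172] peak 3.82 mean -1.77
scene hub (139, 141) angle 176.1 plunger mm 12.29 top [176 178 174 180 172 182] peak 5.0 mean -2.91
```

View pics/L9.png

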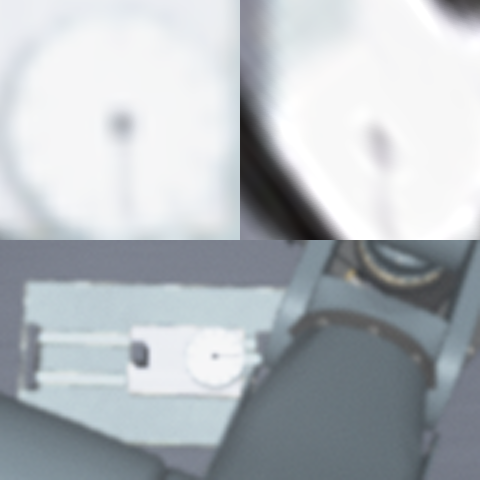

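```bash
python3 -c "
import numpy as np
from scipy.optimize import least_squares
t=np.radians([39,-28,88,137]);p=np.array([9.78,7.12,12.14,12.35])
for a in (3,None):
  f=(lambda v:v[0]+3*np.cos(t-v[1])-p) if a else (lambda v:v[0]+v[2]*np.cos(t-v[1])-p)
  r=least_squares(f,[9,2] if a else [9,2,3]);print(r.x,np.degrees(r.x[1]),r.fun.round(2))
from h import *
b=cv2.imread('pics/scene9.png')[130:260,195:325];cv2.imwrite('pics/c9.png',cv2.resize(b,None,fx=4,fy=4,interpolation=cv2.INTER_CUBIC))
for an in (130,135,140): print(an,(proj('scene',[np.r_[f2w([.038*np.cos(np.radians(an)),.038*np.sin(np.radians(an))]),.134]])-[195,130])*4)
"
```

```text
[9.55026751 2.12250065] 121.61032928356924 [ 0.16 -0.16 -0.09  0.09]
[9.60837501 2.14684773 2.90083712] 123.00531439836936 [ 0.13 -0.05 -0.16  0.07]
130 [[209.95373946 242.57823869]]
135 [[205.404284   242.81397346]]
140 [[200.89058083 243.2793626 ]]
```

View pics/c9.png

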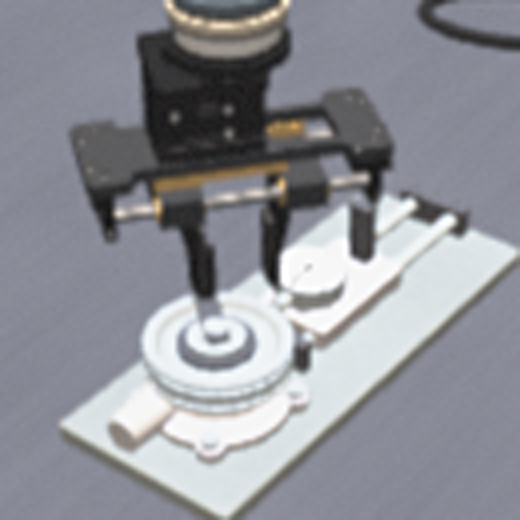

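servo_tool(increments=[[0.54,[40,0,0],0],[0.54,[40,0,0],0],[0.54,[18,0,0],0],[0.54,[0,0,0],0],[0.54,[0,0,0],0]])

```text
time_s: 20.98
position: [0.5053, -0.0564, 0.1819]
tcp_rot: [[-0.754, 0.657, 0.002], [0.657, 0.754, -0.001], [-0.003, 0.001, -1.0]]
force: [-0.4, 0.0, 0.1]
opening: 0.46
```

```bash
python3 -c "
from h import *
ang();st([-27.8,25.9],.102)
"
```

```text
t 20.98 pos [ 0.5053 -0.0564  0.1819] fix [-25.6  21.7] yaw y 49.0 F [-0.4  0.   0.1] open mm 40.0 j6 -67.9
knob ang 139.7 rad 33.5 yaw-based -38.0 F tool [ 0.3 -0.2 -0.1]
t 20.98 pos [ 0.5053 -0.0564  0.1819] fix [-25.6  21.7] yaw y 49.0 F [-0.4  0.   0.1] open mm 40.0 j6 -67.9
tool shift mm [ 4.6  1.9 79.9]
```

servo_tool(increments=[[0.54,[4,1,20],0],[0.54,[0,0,20],0],[0.54,[0,0,20],0],[0.54,[0,0,20],0],[0.75,[0,0,0],0]])

```text
time_s: 21.6
position: [0.5016, -0.0528, 0.1002]
tcp_rot: [[-0.754, 0.657, -0.002], [0.657, 0.754, 0.001], [0.002, -0.001, -1.0]]
force: [0.3, -0.1, 0.2]
opening: 0.411
```

servo_tool(increments=[[0.75,[0,0,0],0],[0.75,[-0.3,4.6,0],7],[0.75,[-0.3,4.6,0],7],[0.75,[-0.3,4.6,0],7],[0.75,[0,0,0],0]])

```text
time_s: 22.22
position: [0.5125, -0.0439, 0.1024]
tcp_rot: [[-0.47, 0.882, 0.001], [0.882, 0.47, -0.001], [-0.001, 0.001, -1.0]]
force: [-1.4, -0.6, 1.6]
opening: 0.246
```

```bash
python3 -c "
from h import *
ang()
"
```

```text
t 22.23 pos [ 0.5125 -0.0439  0.1024] fix [-19.1  34.6] yaw y 28.1 F [-1.4 -0.6  1.6] open mm 21.4 j6 -45.4
knob ang 118.9 rad 39.5 yaw-based -58.9 F tool [ 0.2 -1.5 -1.6]
```

servo_tool(increments=[[0.54,[0,0,0],0],[0.54,[0,0,0],0],[0.54,[0,0,-20],0],[0.54,[0,0,-40],0],[0.54,[0,0,-30],0]])

```text
time_s: 22.85
position: [0.5126, -0.0437, 0.1929]
tcp_rot: [[-0.47, 0.883, 0.001], [0.883, 0.47, -0.0], [-0.001, 0.001, -1.0]]
force: [-0.3, -1.0, 0.2]
opening: 0.458
```

servo_tool(increments=[[0.54,[-50,15,0],0],[0.54,[-50,18,0],0],[0.54,[-30,10,0],0],[0.54,[0,0,0],0],[0.54,[0,0,0],0]])

```text
time_s: 23.48
position: [0.6098, -0.1373, 0.191]
tcp_rot: [[-0.469, 0.883, -0.002], [0.883, 0.469, 0.001], [0.002, -0.001, -1.0]]
force: [0.4, 0.4, -0.1]
opening: 0.459
```

```bash
python3 -c "
from h import *
ang();look(10)
p=cv2.imread('pics/scene10.png')[150:260,190:320];q=cv2.imread('pics/L10.png')
cv2.imwrite('pics/M10.png',np.vstack([q[:240],cv2.resize(p,(480,406),interpolation=cv2.INTER_CUBIC)[:340]]))"
```

```text
t 23.48 pos [ 0.6098 -0.1373  0.191 ] fix [ 83.1 -53.6] yaw y 28.0 F [ 0.4  0.4 -0.1] open mm 39.9 j6 -50.9
knob ang -32.8 rad 98.8 yaw-based -59.0 F tool [0.1 0.6 0.1]
top hub (122, 125) angle 180.6 plunger mm 12.61 top [180 182 178 184 186 176] peak 6.44 mean -1.75
scene hub (106, 164) angle 150.0 plunger mm 10.47 top [150 152 148 154 146 156] peak 73.84 mean -5.49
```

View pics/M10.png

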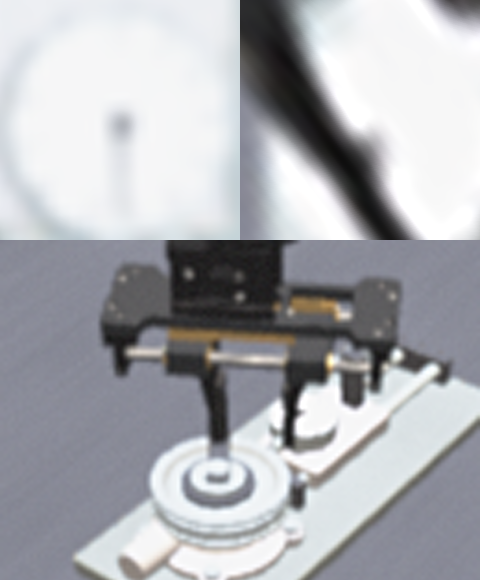

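```bash
python3 -c "
from h import *
print(bot.hand_in());st()"
```

```text
the job is handed in; nothing more can be done
None
the job is handed in; nothing more can be done
```

I slid the gauge up to the rim, found the pulley's high spot from the needle, left it standing at the plunger and handed the job in at about 23.5 s. No verdict was reported.

- **Gauge:** I gripped the post and slid the carriage until the needle read about 9.8 mm, with both cameras agreeing. Then I let go.
- **Finding the high spot:** I turned the pulley by the knob with loosely closed fingers. The needle gave these readings:

| Knob angle | Plunger pushed in |
|---|---|
| 39° | 9.8 mm |
| -28° | 7.1 mm |
| 88° | 12.1 mm |
| 137° | 12.35 mm |

- **Sine fit:** a 3 mm sine through these puts the high spot at about 121°, with an expected peak of about 12.55 mm. The fit missed the readings by at most 0.16 mm.
- **Final position:** I left the knob at about 123°. The tolerance is about ±28° around the high spot.
- **Last checks:** with the gripper clear and open above the bench, the top camera read 12.6 mm, the highest value seen. The scene camera's automatic reading (10.5 mm) disagreed, but the gripper was blocking its view of the dial, so I ignored it.
- **Not rechecked:** I did not measure the can, bearing and wrench again at the end. The arm never went down near them.

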